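# Space the lens carriages on the rail with a spacer block

### The job

Set the two microscope-lens carriages on the black rail at equal 50 mm gaps with the orange-wedged spacer block, its bare flat side against the part already set and its wedge towards the next carriage. Press it straight down onto the rail between the cream end block and the first (red-banded) carriage, so that the wedge pushes the carriage along, then lift it clear and do the same between the first and the second (yellow-banded) carriage. Leave the spacer standing upright in that second gap and let go.

Things in the scene. Friction and masses are not known exactly. Their poses are not given: they have to be found in the camera images.
- spacer_mid (a point): Loose spacer: standing steel bar 36 (x) x 20 (y) x 120 mm, 0.35 kg; point at bar centre, 60 above foot; z up. Flat side y=-10. Orange wedge on +y side: from y=+10 at 12 above the foot, out to +40 at 47, straight to 62 (50 thick there). Above 62 bare bar: pinch across x, 100 above foot. Starts right of rail, turned up to 0.35 rad. Nearby twin with thin blue wedge is the wrong one.
- end_face (a point): Middle of the top edge of the +y side of the cream end block (60 x 40 mm), fixed on the right end of the black rail (70 wide, 360 long, 20 high, fixed, turned up to 0.2 rad). The rail's top is 57 mm below this point. y runs along the rail towards the carriages, z up. With its foot on the rail, the spacer's point is 3 mm above this one.
- first_top (a point): Centre of the top of the first carriage: aluminium block with red band and top stripes, 60 (x) x 50 mm (y, along the rail), top 57 mm above the rail, a chromed lens standing 24 mm up in its middle. Slides only along the rail (friction 1.5 N, stays where left). Starts 30 to 38 mm from the end block. Axes as end_face.
- second_top (a point): Centre of the top of the second carriage, beyond the first: same size and sliding, yellow band and stripes, lens standing 21 mm up. Once the first is set, the gap between them is 30 to 38 mm, too small. Axes as end_face.

How it is judged:
By the outcome, as a careful person would: the job done as asked, in the order asked, and still so for the second after the job is handed in, with the robot touching nothing.
It also fails if it takes over 42 s, if anything falls off the work surface, if the arm or the gripper's body presses on something with over 40 N, if the wrist force passes 120 N, or if a joint passes its speed limit or range.

### The arm

A 6-joint arm with a two-finger parallel gripper is mounted at the origin on the work surface. World frame = base frame: x ahead of the robot, y to its left, z up, the work surface at z = 0. Lengths are in m, angles in rad, forces in N, time in s.
With the tool pointing down it reaches from about 0.375 to 0.975 m from the base axis. Payload 3.8 kg.
Tool frame: the origin (TCP) lies on the centre line of the jaws, within the pads' length; the fingertips stand 22 mm ahead of it and the grasp point (between the pads) lies 3 mm ahead of it; z points along the fingers, x is the direction in which the jaws open and shut, and the axes are right-handed (so a half turn about z gives the same grasp; the last joint's range is limited). The gripper opens to 85 mm and grips with 20 to 120 N. Pads are 22 mm wide; open, the fingers measure 114 mm over their backs; the gripper's body (76 mm by 85 mm) begins 54 mm behind the grasp point. The pads swing forward as they close: fully open they stand 13 mm farther back than shut.
Start: joints at [1.223, 0.264, 1.604, -0, 1.274, -0.037], TCP at [0.206, 0.643, 0.253] pointing down, gripper open.
Joint ranges: [-2.63, 2.63], [-0.94, 2.18], [0.31, 2.57], [-1.31, 4.45], [0, 2.66], [-2.55, 2.55]. Speed limits (rad/s): [2.57, 2.57, 3.14, 3.14, 3.14, 3.14].

### API

Orientations are given as a rotation vector (axis times angle).
In Python, from workcell import bot, viewer gives the robot as it stands.
- The arm moves only by the tool move_arm, never from a script. Its argument "series" is text: rows parted by semicolons, each of 7 numbers parted by spaces: the turn, a rotation vector about the tool's x, y, z scaled (see below), then the shift along the tool's x, y, z scaled (see below), then the opening, from -1 (shut) to 1 (fully open). A call has exactly 8 rows; each row is the pose to reach, as a shift and turn from the pose commanded when the call began, along the tool's axes at that moment; what a row does not reach only later rows make up. The controller multiplies each number of a shift by 100 mm and each number of a turn by 120 degrees. A row lasts 1/10 s, in which the tool goes at most 50 mm and 8.59 degrees, less where a joint would pass 70% of its speed; a pose out of reach is approached as far as the arm can. A call with a number of a shift or a turn outside -1 to 1 is refused whole. A call with a gripper value outside its range is refused whole. The fingers move at their own pace and stop on an object; "squeeze" is the grip in N (left out, the last holds). Time passes only in rows, so rows that repeat a pose let the fingers close, or fill a call up. It gives the time, the measured TCP pose, the force and the opening at its end, in the units of the state.
- bot.read_state(): the state, without advancing time (a new reading comes with each control period).
- viewer.read_camera(name): name is "scene" or "top" or "wrist"; returns a dict with "pixels" (420x560x3 uint8, red, green, blue), "K" (3x3 intrinsics, pixels), "world_to_cam" (4x4, takes a point from world to camera coordinates); the wrist camera has in their place "mount" (4x4, takes a point from camera to tool coordinates, whose origin is the TCP and whose axes are the tool frame's). Camera axes: x right, y up, looking along -z (the intrinsics and any distortion apply to the point x, -y, -z); pixel columns grow to the right and rows downward; lengths in m; the calibration is good to about 2 mm. A picture is of the moment at which its call begins: read the wrist's pose just before it. There is no depth.
- bot.finish_job(): hands the job in, once; it reports no verdict.
The state is a dict: "time": time; "q": joint angles; "joint_vel": joint speeds; "joint_torque": joint torques, N m; "tool_pos": TCP position; "tcp_rot": TCP orientation; "wrist_force": force on the tool from outside, world axes, zero at the start; "torque": the same for the moment, N m; "width": opening from 0.0 (shut) to 1.0 (fully open).
Only numpy, scipy, OpenCV 4.12 (cv2) and the standard library are available. Lean on these libraries where they do the work, as an engineer would, in place of code of your own. Each camera call takes 0.05 s, during which the arm holds its last target.

## Working session

There is one attempt and no reset: what is moved stays moved. The work goes in short steps, Python scripts to look and compute and a tool call to move; the robot and the scene stay as the last step left them, time stands still between calls to the robot, and variables do not carry over. Pictures are saved under pics/ and viewed, and the job is handed in when it is done.

Besides the shell and the picture viewer there is one more tool, called after "Emit:" by a JSON object that holds its "op" and its "data". move_arm: Moves the arm, as the interface text tells. Its arguments: {"type":"object","properties":{"series":{"type":"string"},"squeeze":{"type":"number"}},"required":["series"]}

```bash
mkdir -p pics; ls; cat > h.py <<'E'
import numpy as np, cv2
from scipy.spatial.transform import Rotation as R
from workcell import bot, viewer
def shot(name,tag):
    c=viewer.read_camera(name); cv2.imwrite(f'pics/{tag}.png',c['pixels'][:,:,::-1]); 
    np.savez(f'pics/{tag}.npz',**{k:np.array(v) for k,v in c.items()}); return c
def ray(c,u,v,W=None):
    K=c['K']; d=c.get('dist') 
    p=np.linalg.inv(K)@[u,v,1]; d=np.array([p[0],-p[1],-1.])
    if W is None: W=np.linalg.inv(c['world_to_cam'])
    return W[:3,3], W[:3,:3]@d
def onz(c,u,v,z,W=None):
    o,d=ray(c,u,v,W); return o+d*(z-o[2])/d[2]
E
python3 - <<'E'
from h import *
s=bot.read_state(); print(s)
for n in ['scene','top','wrist']:
    c=shot(n,n+'0'); print(n,{k:(np.round(v,4).tolist() if k!='pixels' else v.shape) for k,v in c.items()})
E
```

```text
pics
{'time': 0.0, 'q': array([ 1.22310850e+00,  2.64778509e-01,  1.60535228e+00,  1.89134971e-05,
        1.27369773e+00, -3.69125207e-02]), 'joint_vel': array([-0.00108216, -0.0005873 , -0.00082949, -0.00188093,  0.00024101,
       -0.00056948]), 'joint_torque': array([-1.07764536e-03, -5.15120423e+01, -3.67316759e+01, -8.14097393e-05,
        1.29376526e-02,  8.23865093e-06]), 'tool_pos': array([0.20618862, 0.64203354, 0.25195661]), 'tcp_rot': array([ 2.5374802 ,  1.85014424, -0.00292699]), 'wrist_force': array([-0.70174932, -0.15116165, -0.35545287]), 'torque': array([ 0.01930806,  0.03383909, -0.00365977]), 'width': 1.0016487713346898}
scene {'pixels': (420, 560, 3), 'K': [[519.1984, 0.0, 279.2021], [0.0, 519.1984, 204.6973], [0.0, 0.0, 1.0]], 'world_to_cam': [[0.8894, 0.4567, -0.0211, -0.4366], [-0.292, 0.6029, 0.7425, 0.134], [0.3518, -0.6542, 0.6695, -1.1291], [0.0, 0.0, 0.0, 1.0]]}
top {'pixels': (420, 560, 3), 'K': [[392.9978, 0.0, 278.2769], [0.0, 392.9978, 210.6904], [0.0, 0.0, 1.0]], 'world_to_cam': [[-0.0145, -0.9997, 0.022, -0.1024], [0.9833, -0.0103, 0.1818, -0.5344], [-0.1815, 0.0242, 0.9831, -0.7121], [0.0, 0.0, 0.0, 1.0]]}
wrist {'pixels': (420, 560, 3), 'K': [[335.1733, 0.0, 281.0674], [0.0, 335.1733, 205.971], [0.0, 0.0, 1.0]], 'mount': [[1.0, 0.0013, -0.0001, -0.0004], [0.0013, -0.9588, -0.284, -0.0732], [-0.0004, 0.284, -0.9588, -0.1211], [0.0, 0.0, 0.0, 1.0]]}
```

View pics/scene0.png

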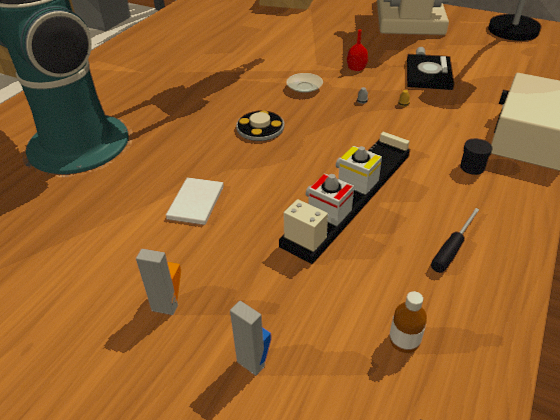

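View pics/top0.png

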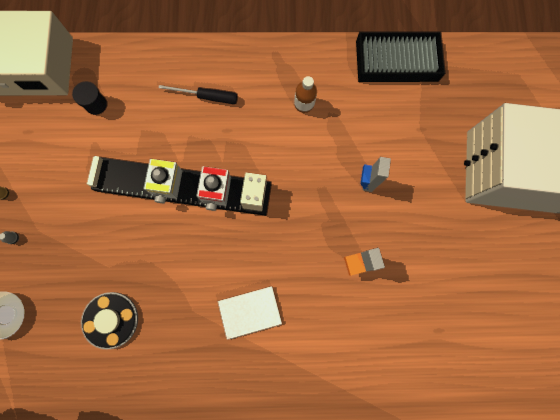

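View pics/wrist0.png

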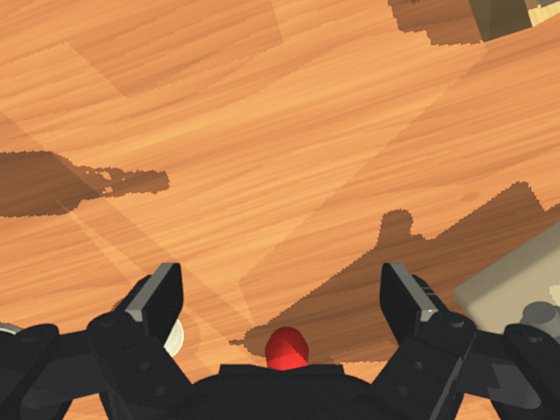

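The top view shows the orange-wedged spacer at about (365,262) and the blue twin at (376,175). The rail runs from (95,172) to (268,195), with the end block at (255,190), the red carriage at (212,185) and the yellow at (160,177).

```bash
python3 - <<'E'
import cv2,numpy as np
a=cv2.imread('pics/top0.png'); b=cv2.imread('pics/scene0.png')
c1=cv2.resize(a[145:225,80:280],None,fx=4,fy=4,interpolation=cv2.INTER_CUBIC)
c2=cv2.resize(a[230:300,335:435],None,fx=4,fy=4,interpolation=cv2.INTER_CUBIC)
o=np.zeros((600,800,3),np.uint8);o[:320]=c1;o[320:600,:400]=c2
c3=cv2.resize(b[240:325,130:230],None,fx=3.2,fy=3.2,interpolation=cv2.INTER_CUBIC);o[320:592,400:720]=c3
cv2.imwrite('pics/crop0.png',o)
cv2.imwrite('pics/crop1.png',cv2.resize(b[125:265,270:420],None,fx=4,fy=4,interpolation=cv2.INTER_CUBIC))
E
```

```text
(no output)
```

View pics/crop0.png

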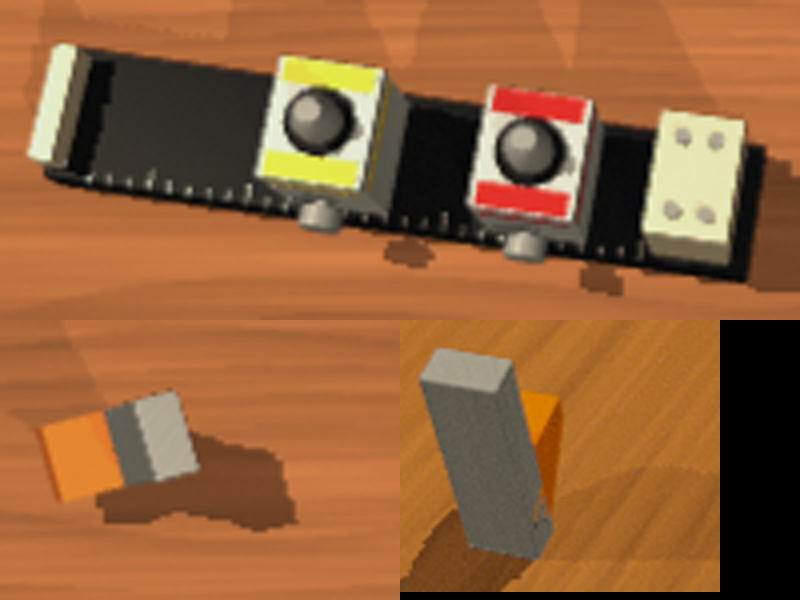

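View pics/crop1.png

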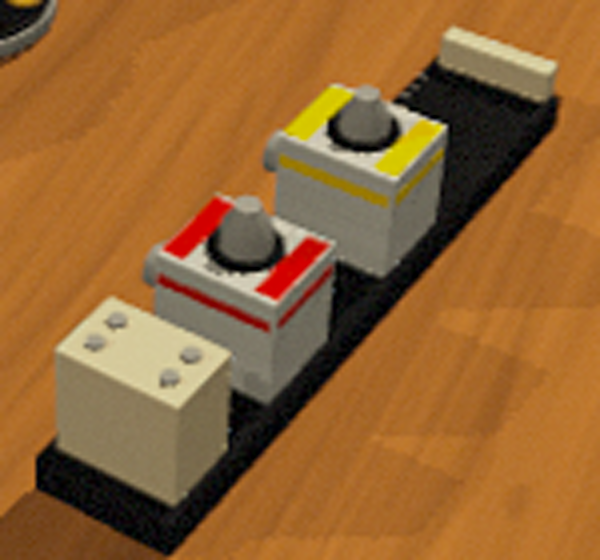

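```bash
cat > m0.py <<'E'
from h import *
c=dict(np.load('pics/top0.npz'))
def off(u,v,ox,oy,y0=0): return (ox+(u+.5)/4-.5, oy+(v-y0+.5)/4-.5)
def rep(n,P,z,ox,oy,y0=0):
    Q=np.array([onz(c,*off(u,v,ox,oy,y0),z) for u,v in P]); 
    e=np.roll(Q,-1,0)-Q; print(n,'ctr',Q.mean(0).round(4),'edges',np.linalg.norm(e,axis=1).round(4),'ang',np.degrees(np.arctan2(e[:,1],e[:,0])).round(1)); return Q
rep('spacertop',[(133,405),(175,390),(198,470),(157,482)],.12,335,230,320)
rep('wedge',[(40,430),(106,410),(125,483),(62,502)],.062,335,230,320)
rep('end',[(661,109),(745,120),(728,264),(642,250)],.077,80,145)
rep('red',[(487,84),(595,99),(573,226),(468,208)],.077,80,145)
rep('yel',[(278,55),(386,68),(363,192),(257,178)],.077,80,145)
hsv=cv2.cvtColor(c['pixels'],cv2.COLOR_RGB2HSV).astype(int)
H,S,V=hsv[...,0],hsv[...,1],hsv[...,2]
for n,m in [('redm',((H<5)|(H>175))&(S>190)&(V>170)),('yelm',(H>25)&(H<34)&(S>130)&(V>120))]:
    m=m.astype(np.uint8); m[:150]=0;m[230:]=0;m[:,:100]=0;m[:,250:]=0
    k,l,st,ce=cv2.connectedComponentsWithStats(m)
    P=[]
    for i in range(1,k):
        if st[i,4]>60: p=onz(c,*ce[i],.077); P.append(p); print(n,st[i],ce[i].round(1),p.round(4))
    if len(P)==2: print(n,'mid',((P[0]+P[1])/2).round(4),'ang',np.degrees(np.arctan2(*(P[0]-P[1])[[1,0]])).round(2))
E
python3 m0.py
```

```text
spacertop ctr [ 0.4339 -0.2752  0.12  ] edges [0.0197 0.0354 0.0187 0.0342] ang [ -71.5 -167.2  105.1   14.4]
wedge ctr [ 0.4287 -0.2517  0.062 ] edges [0.0328 0.0348 0.0311 0.0346] ang [ -74.2 -168.2  105.6   14.7]
end ctr [ 0.5666 -0.0616  0.077 ] edges [0.0403 0.07   0.0407 0.0687] ang [-98.2 173.   80.   -7.4]
red ctr [0.5825 0.0153 0.077 ] edges [0.0519 0.0623 0.05   0.0608] ang [-98.7 171.   79.5  -7.2]
yel ctr [0.5984 0.1142 0.077 ] edges [0.0517 0.0611 0.0501 0.0605] ang [-97.6 171.8  81.7  -6.7]
redm [203 167  23   8 111] [214.  170.8] [0.6064 0.0125 0.077 ]
redm [199 191  23   8 111] [209.8 194.4] [0.5607 0.0197 0.077 ]
redm mid [0.5835 0.0161 0.077 ] ang -8.96
yelm [151 159  23   9 136] [161.7 163.2] [0.6221 0.1118 0.077 ]
yelm [146 183  23   9 133] [156.9 186.7] [0.5764 0.1189 0.077 ]
yelm mid [0.5993 0.1153 0.077 ] ang -8.82
```

```bash
cat > plan.py <<'E'
import numpy as np
def step(p,yaw,q,yaw2):
    "tool pointing straight down; p,q world; yaw = heading of tool x, deg"
    a=np.radians(yaw); x=np.array([np.cos(a),np.sin(a),0]); y=np.array([np.sin(a),-np.cos(a),0]); z=np.array([0,0,-1])
    d=np.array(q)-p; s=np.array([d@x,d@y,d@z])/.1
    return (yaw-yaw2)/120, s
E
python3 - <<'E'
from plan import *
from h import *
s=bot.read_state(); M=R.from_rotvec(s['tcp_rot']).as_matrix(); print(M.round(4), np.degrees(np.arctan2(M[1,0],M[0,0])))
p=np.array([.206,.643,.253]);yaw=72.2
for q,y2 in [((.27,.52,.25),72.2),((.34,.40,.25),72.2),((.40,.27,.25),60),((.43,.14,.25),54),((.45,0,.25),46),((.45,-.13,.24),40),((.434,-.265,.22),14.5)]:
    t,sh=step(p,yaw,q,y2); print(np.round(t,3),sh.round(3)); p=np.array(q);yaw=y2
E
```

```text
[[ 3.058e-01  9.521e-01 -6.000e-04]
 [ 9.521e-01 -3.058e-01 -1.600e-03]
 [-1.700e-03 -1.000e-04 -1.000e+00]] 72.19254330628371
0.0 [-0.975  0.985  0.03 ]
0.0 [-0.929  1.033  0.   ]
0.102 [-1.054  0.969  0.   ]
0.05 [-0.976  0.91   0.   ]
0.067 [-1.015  0.985  0.   ]
0.05 [-0.935  0.903  0.1  ]
0.212 [-0.99   0.931  0.2  ]
```

Emit:
{"op": "move_arm", "data": {"series": "0 0 0 -0.12 0.12 0 1;0 0 0 -0.25 0.25 0 1;0 0 0 -0.37 0.37 0 1;0 0 0 -0.5 0.5 0 1;0 0 0 -0.62 0.62 0 1;0 0 0 -0.75 0.75 0 1;0 0 0 -0.87 0.87 0 1;0 0 0 -0.98 0.98 0 1", "squeeze": 100}}

```text
time: 0.95
tool_pos: [0.2705, 0.5179, 0.2534]
tcp_rot: [2.539, 1.85, 0.0]
wrist_force: [-0.0, 0.7, -0.3]
width: 1.003
```

Emit:
{"op": "move_arm", "data": {"series": "0 0 0 -0.12 0.12 0 1;0 0 0 -0.25 0.25 0 1;0 0 0 -0.37 0.37 0 1;0 0 0 -0.5 0.5 0 1;0 0 0 -0.62 0.62 0 1;0 0 0 -0.74 0.75 0 1;0 0 0 -0.85 0.87 0 1;0 0 0 -0.95 1 0 1"}}

```text
time: 1.75
tool_pos: [0.3364, 0.3971, 0.2533]
tcp_rot: [-2.538, -1.851, -0.0]
wrist_force: [0.1, -0.3, -0.2]
width: 0.998
```

Emit:
{"op": "move_arm", "data": {"series": "0 0 0.01 -0.12 0.12 0 1;0 0 0.02 -0.25 0.25 0 1;0 0 0.03 -0.37 0.37 0 1;0 0 0.04 -0.5 0.5 0 1;0 0 0.06 -0.62 0.62 0 1;0 0 0.08 -0.75 0.74 0 1;0 0 0.09 -0.87 0.85 0 1;0 0 0.1 -1 0.97 0 1"}}

```text
time: 2.55
tool_pos: [0.3981, 0.2723, 0.2533]
tcp_rot: [-2.719, -1.574, -0.0]
wrist_force: [0.2, -1.2, -1.5]
width: 0.999
```

Emit:
{"op": "move_arm", "data": {"series": "0 0 0.01 -0.12 0.12 0 1;0 0 0.02 -0.25 0.25 0 1;0 0 0.03 -0.37 0.37 0 1;0 0 0.03 -0.5 0.5 0 1;0 0 0.04 -0.62 0.6 0 1;0 0 0.05 -0.75 0.7 0 1;0 0 0.05 -0.87 0.8 0 1;0 0 0.05 -1 0.92 0 1"}}

```text
time: 3.35
tool_pos: [0.4278, 0.1398, 0.2533]
tcp_rot: [-2.797, -1.431, -0.0]
wrist_force: [1.0, -0.1, 0.2]
width: 1.002
```

Emit:
{"op": "move_arm", "data": {"series": "0 0 0.01 -0.12 0.12 0 1;0 0 0.02 -0.25 0.25 0 1;0 0 0.03 -0.37 0.37 0 1;0 0 0.04 -0.5 0.5 0 1;0 0 0.05 -0.62 0.62 0 1;0 0 0.06 -0.75 0.75 0 1;0 0 0.07 -0.87 0.87 0 1;0 0 0.07 -1 0.98 0 1"}}

```text
time: 4.15
tool_pos: [0.4487, 0.0013, 0.2534]
tcp_rot: [2.894, 1.221, 0.001]
wrist_force: [-0.6, -0.4, 0.5]
width: 1.0
```

Emit:
{"op": "move_arm", "data": {"series": "0 0 0.01 -0.12 0.12 0.01 1;0 0 0.02 -0.25 0.25 0.02 1;0 0 0.03 -0.37 0.37 0.04 1;0 0 0.04 -0.5 0.5 0.06 1;0 0 0.05 -0.62 0.6 0.08 1;0 0 0.05 -0.74 0.7 0.1 1;0 0 0.05 -0.85 0.8 0.1 1;0 0 0.05 -0.94 0.9 0.1 1"}}

```text
time: 4.95
tool_pos: [0.4472, -0.1287, 0.2432]
tcp_rot: [-2.954, -1.069, 0.0]
wrist_force: [-0.6, 0.5, 0.1]
width: 0.996
```

```bash
python3 - <<'E'
from h import *
s=bot.read_state(); M=R.from_rotvec(s['tcp_rot']).as_matrix(); print(s['tool_pos'],np.degrees(np.arctan2(M[1,0],M[0,0])))
c=shot('wrist','wrist1')
from plan import *
print(step(s['tool_pos'],np.degrees(np.arctan2(M[1,0],M[0,0])),(.434,-.25,.22),14.5))
E
```

```text
[ 0.4472476  -0.12874226  0.24320384] 39.76870458717607
(np.float64(0.21057253822646724), array([-0.87749905,  0.84728345,  0.23203844]))
```

View pics/wrist1.png

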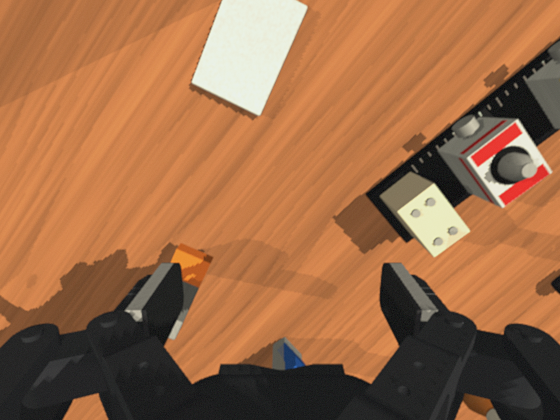

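The wrist view shows the end block top at about (433,217), the red carriage at (505,165) and the orange wedge at (190,262) behind the left finger. I'll check the top-camera positions against it.

```bash
cat >> h.py <<'E'
def wristW(s,c):
    T=np.eye(4);T[:3,:3]=R.from_rotvec(s['tcp_rot']).as_matrix();T[:3,3]=s['tool_pos']; return T@c['mount']
def proj(c,W,P):
    p=np.linalg.inv(W)@np.append(P,1); x=np.array([p[0],-p[1],-p[2]]); u=c['K']@(x/x[2]); return u[:2]
E
python3 - <<'E'
from h import *
s=bot.read_state(); c=dict(np.load('pics/wrist1.npz')); W=wristW(s,c)
for n,P in [('end',[(396,208),(432,178),(470,230),(436,257)])]:
    Q=np.array([onz(c,u,v,.077,W) for u,v in P]); e=np.roll(Q,-1,0)-Q; print(Q.round(4),Q.mean(0).round(4),np.linalg.norm(e,axis=1).round(4),np.degrees(np.arctan2(e[:,1],e[:,0])).round(1))
hsv=cv2.cvtColor(c['pixels'],cv2.COLOR_RGB2HSV).astype(int)
H,S,V=hsv[...,0],hsv[...,1],hsv[...,2]
m=(((H<5)|(H>175))&(S>190)&(V>150)).astype(np.uint8); m[:, :400]=0
k,l,st,ce=cv2.connectedComponentsWithStats(m)
for i in range(1,k):
    if st[i,4]>100: print(st[i],ce[i].round(1),onz(c,*ce[i],.077,W).round(4))
th=np.radians(14.5);ex=np.array([np.cos(th),np.sin(th),0]);ey=np.array([-np.sin(th),np.cos(th),0]);o=np.array([.4339,-.2752,0])
for a,b in [(18,10),(18,40),(-18,40),(-18,10)]: print(proj(c,W,o+ex*a/1e3+ey*b/1e3+[0,0,.062]).round(0))
im=cv2.imread('pics/wrist1.png'); cv2.imwrite('pics/crop2.png',np.hstack([cv2.resize(im[225:345,140:240],None,fx=4,fy=4),cv2.resize(im[165:285,370:470],None,fx=4,fy=4)]))
E
```

```text
[[ 0.5355 -0.0762  0.077 ]
 [ 0.5401 -0.0368  0.077 ]
 [ 0.6025 -0.0479  0.077 ]
 [ 0.5986 -0.0863  0.077 ]] [ 0.5692 -0.0618  0.077 ] [0.0397 0.0634 0.0385 0.0639] [ 83.3 -10.1 -95.9 171. ]
[472 124  49  42 601] [496.2 144.5] [0.5607 0.0178 0.077 ]
[500 165  48  39 478] [522.7 185.4] [0.6063 0.0094 0.077 ]
[200. 286.]
[211. 261.]
[177. 247.]
[167. 272.]
```

View pics/crop2.png

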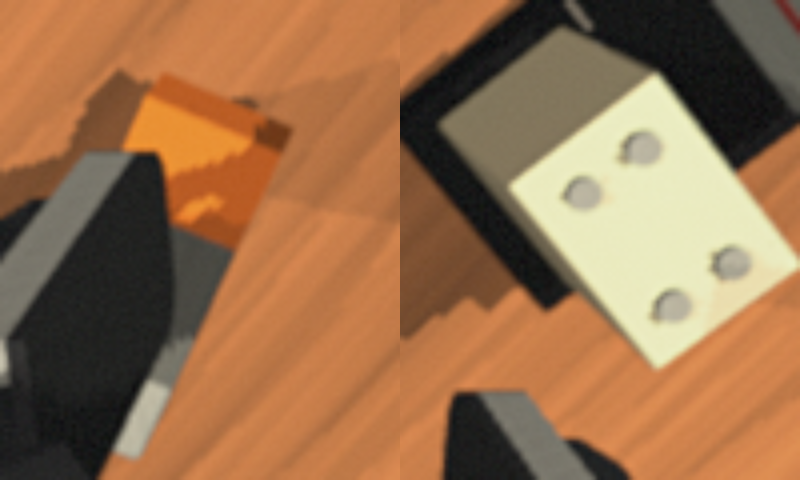

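Emit:
{"op": "move_arm", "data": {"series": "0 0 0.03 -0.12 0.12 0.02 1;0 0 0.06 -0.25 0.25 0.05 1;0 0 0.09 -0.37 0.37 0.08 1;0 0 0.12 -0.5 0.5 0.11 1;0 0 0.15 -0.62 0.62 0.14 1;0 0 0.18 -0.75 0.75 0.17 1;0 0 0.2 -0.87 0.87 0.2 1;0 0 0.21 -0.99 0.99 0.23 1"}}

```text
time: 5.8
tool_pos: [0.435, -0.2678, 0.2202]
tcp_rot: [-3.116, -0.397, -0.001]
wrist_force: [-0.2, -0.8, 0.7]
width: 0.999
```

```bash
python3 - <<'E'
from h import *
from plan import *
s=bot.read_state(); M=R.from_rotvec(s['tcp_rot']).as_matrix();y=np.degrees(np.arctan2(M[1,0],M[0,0])); print(s['tool_pos'],y)
c=shot('wrist','wrist2')
print(step(s['tool_pos'],y,(.434,-.2752,.103),14.5))
E
```

```text
[ 0.43497483 -0.26781416  0.22024725] 14.53622410168668
(np.float64(0.0003018675140556611), array([-0.02797411,  0.06904736,  1.17247255]))
```

View pics/wrist2.png

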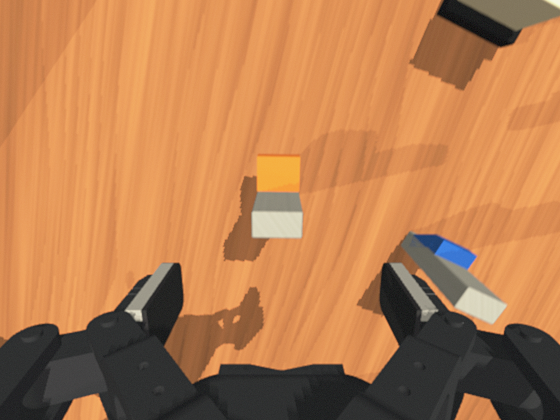

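Clear view: spacer's top face spans (252–302, 207–237), square to the image; the blue twin's top is at (482,300), near the right finger's line.

```bash
python3 - <<'E'
from h import *
s=bot.read_state(); c=dict(np.load('pics/wrist2.npz')); W=wristW(s,c)
im=cv2.imread('pics/wrist2.png'); cv2.imwrite('pics/crop3.png',np.hstack([cv2.resize(im[140:250,230:330],None,fx=4,fy=4,interpolation=cv2.INTER_CUBIC),cv2.resize(im[225:335,400:520][:, :100],None,fx=4,fy=4)]))
M=R.from_rotvec(s['tcp_rot']).as_matrix()
for n,P,z in [('bar',[(252.5,208),(301.5,207.5),(302.5,237.5),(251.5,237.5)],.12),('wedge',[(256.5,155),(299.5,155),(300,192),(257,192)],.062),('blue',[(453,305),(470,285),(507,304),(495,324)],.12),('bluew',[(412,234),(436,235),(476,256),(472,272)],.062)]:
    Q=np.array([onz(c,u,v,z,W) for u,v in P]); e=np.roll(Q,-1,0)-Q; print(n,Q.mean(0).round(4),np.linalg.norm(e,axis=1).round(4),np.degrees(np.arctan2(e[:,1],e[:,0])).round(1),'tool',((Q-s['tool_pos'])@M)[:,:2].round(4).tolist())
E
```

```text
bar [ 0.4322 -0.276   0.12  ] [0.0337 0.0222 0.0361 0.0218] [  15.   -72.8 -165.6  101.2] tool [[-0.0206, -0.0057], [0.0131, -0.006], [0.0142, 0.0162], [-0.0219, 0.0161]]
wedge [ 0.4268 -0.2533  0.062 ] [0.0357 0.0317 0.0369 0.0317] [  14.4  -73.9 -165.6  104. ] tool [[-0.0213, -0.0341], [0.0143, -0.0341], [0.0152, -0.0024], [-0.0216, -0.0024]]
blue [ 0.5972 -0.301   0.12  ] [0.0197 0.0344 0.0185 0.0384] [ 73.6 -13.4 -94.  168.7] tool [[0.1284, 0.0708], [0.1385, 0.0539], [0.1689, 0.07], [0.163, 0.0875]]
bluew [ 0.5933 -0.282   0.062 ] [0.0215 0.044  0.0161 0.0702] [ 11.9 -13.2 -79.2 162.2] tool [[0.1154, 0.0362], [0.1369, 0.0372], [0.1758, 0.0576], [0.1748, 0.0737]]
```

View pics/crop3.png

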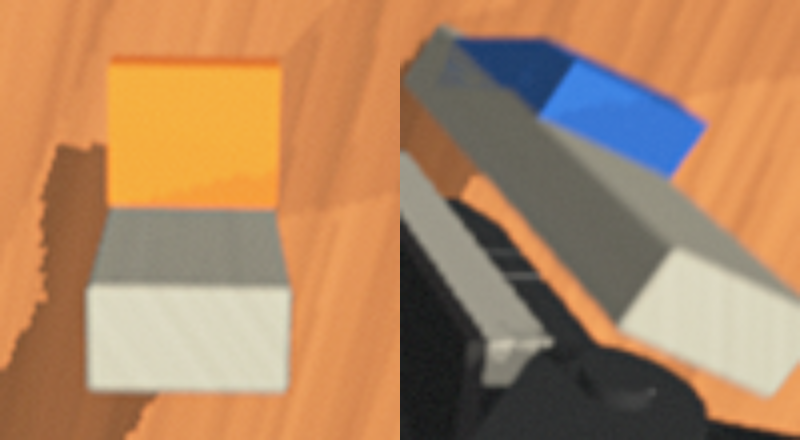

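Emit:
{"op": "move_arm", "data": {"series": "0 0 0 -0.03 0.06 0.1 1;0 0 0 -0.03 0.067 0.25 1;0 0 0 -0.03 0.067 0.4 1;0 0 0 -0.03 0.067 0.55 1;0 0 0 -0.03 0.067 0.7 1;0 0 0 -0.03 0.067 0.85 1;0 0 0 -0.03 0.067 0.95 1;0 0 0 -0.03 0.067 1 1"}}

```text
time: 6.65
tool_pos: [0.4332, -0.2737, 0.1186]
tcp_rot: [-3.115, -0.399, 0.003]
wrist_force: [0.6, 0.6, 0.4]
width: 1.0
```

Emit:
{"op": "move_arm", "data": {"series": "0 0 0 0 0 0.1 1;0 0 0 0 0 0.17 1;0 0 0 0 0 0.17 0.3;0 0 0 0 0 0.17 -0.2;0 0 0 0 0 0.17 -0.5;0 0 0 0 0 0.17 -0.5;0 0 0 0 0 0.17 -0.5;0 0 0 0 0 0.17 -0.5", "squeeze": 100}}

```text
time: 7.45
tool_pos: [0.4345, -0.2748, 0.1042]
tcp_rot: [3.115, 0.399, 0.002]
wrist_force: [0.4, 0.2, 4.3]
width: 0.407
```

```bash
python3 - <<'E'
from h import *
s=bot.read_state(); print(s['width'],s['tool_pos'],s['wrist_force'])
c=shot('wrist','wrist3');c=shot('scene','scene3')
E
```

```text
0.40684354669425205 [ 0.43448405 -0.27481988  0.10420689] [0.40679161 0.1754069  4.25115356]
```

View pics/wrist3.png

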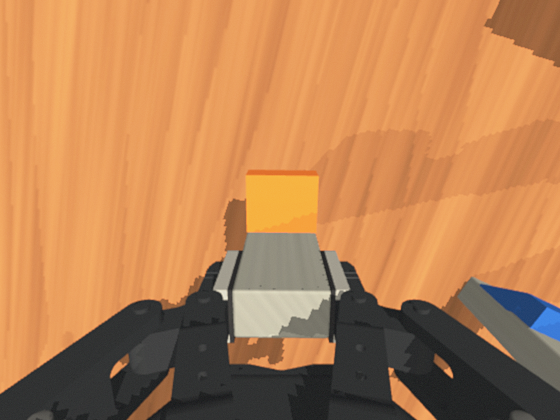

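View pics/scene3.png

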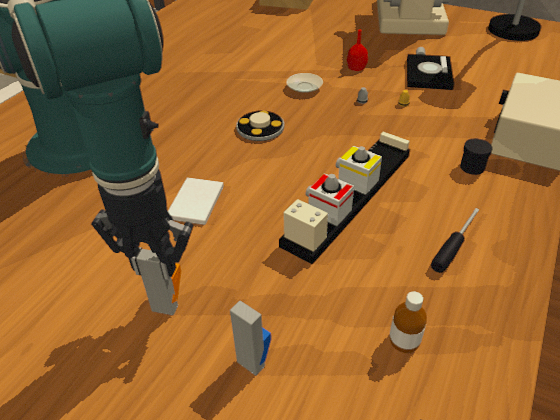

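Grip is good (opening 0.407 ≈ 35 mm): the bar top is centred between the pads at (280,314), with the wedge facing up-image. Next I'll measure its offset in the hand and plan the transfer.

```bash
python3 - <<'E'
from h import *
from plan import *
s=bot.read_state(); c=dict(np.load('pics/wrist3.npz')); W=wristW(s,c); M=R.from_rotvec(s['tcp_rot']).as_matrix()
for P,z in [([(233,291),(328,290),(330,337),(232,337)],.12),([(247,175),(318,175),(318,233),(246,233)],.062)]:
    print(((np.array([onz(c,u,v,z,W) for u,v in P])-s['tool_pos'])@M).round(4).tolist())
yaw=np.degrees(np.arctan2(M[1,0],M[0,0])); print(yaw)
p=s['tool_pos']; 
for q,y2 in [((.434,-.275,.20),yaw),((.505,-.155,.215),yaw),((.575,-.028,.215),-9.2)]:
    print(step(p,yaw,q,y2)); p=np.array(q); yaw=y2
E
```

```text
[[-0.018, -0.01, -0.0159], [0.0157, -0.0103, -0.0158], [0.0172, 0.0093, -0.0158], [-0.0191, 0.0093, -0.0158]]
[[-0.0177, -0.0402, 0.0421], [0.0174, -0.0401, 0.0421], [0.0183, -0.0095, 0.0422], [-0.0192, -0.0095, 0.0421]]
14.589687681771458
(np.float64(0.0), array([-4.91517299e-03,  3.84410394e-04, -9.58252075e-01]))
(np.float64(0.0), array([ 0.98937993, -0.98245985, -0.15      ]))
(np.float64(0.1982473973480955), array([ 0.99733505, -1.05272162,  0.        ]))
```

Emit:
{"op": "move_arm", "data": {"series": "0 0 0 0 0 -0.06 -0.5;0 0 0 0 0 -0.2 -0.5;0 0 0 0 0 -0.35 -0.5;0 0 0 0 0 -0.5 -0.5;0 0 0 0 0 -0.65 -0.5;0 0 0 0 0 -0.8 -0.5;0 0 0 0 0 -0.9 -0.5;0 0 0 0 0 -0.96 -0.5"}}

```text
time: 8.35
tool_pos: [0.4343, -0.2746, 0.2009]
tcp_rot: [3.115, 0.399, 0.002]
wrist_force: [0.2, 0.3, -3.5]
width: 0.405
```

Emit:
{"op": "move_arm", "data": {"series": "0 0 0 0.1 -0.1 -0.02 -0.5;0 0 0 0.22 -0.22 -0.04 -0.5;0 0 0 0.36 -0.36 -0.06 -0.5;0 0 0 0.5 -0.5 -0.08 -0.5;0 0 0 0.65 -0.65 -0.1 -0.5;0 0 0 0.78 -0.78 -0.12 -0.5;0 0 0 0.9 -0.9 -0.14 -0.5;0 0 0 0.98 -0.98 -0.15 -0.5"}}

```text
time: 9.15
tool_pos: [0.5043, -0.1529, 0.2137]
tcp_rot: [-3.115, -0.401, 0.001]
wrist_force: [-0.2, 0.1, -3.2]
width: 0.406
```

Emit:
{"op": "move_arm", "data": {"series": "0 0 0.02 0.1 -0.1 0 -0.5;0 0 0.05 0.22 -0.22 0 -0.5;0 0 0.08 0.36 -0.36 0 -0.5;0 0 0.11 0.5 -0.5 0 -0.5;0 0 0.14 0.65 -0.65 0 -0.5;0 0 0.17 0.78 -0.78 0 -0.5;0 0 0.19 0.9 -0.9 0 -0.5;0 0 0.198 0.98 -1 0 -0.5"}}

```text
time: 9.95
tool_pos: [0.5738, -0.032, 0.2135]
tcp_rot: [-3.131, 0.252, 0.002]
wrist_force: [0.1, -0.0, -3.3]
width: 0.407
```

```bash
python3 - <<'E'
from h import *
from plan import *
s=bot.read_state(); print(s['time'],s['width'],s['tool_pos'],s['tcp_rot'],s['wrist_force'])
np.savez('pics/s4.npz',**s)
c=shot('wrist','wrist4')
E
```

```text
9.95 0.4073294477197582 [ 0.5738155  -0.03195184  0.2135453 ] [-3.13119988e+00  2.52281432e-01  1.83840077e-03] [ 0.0575375  -0.02183858 -3.2662667 ]
```

View pics/wrist4.png

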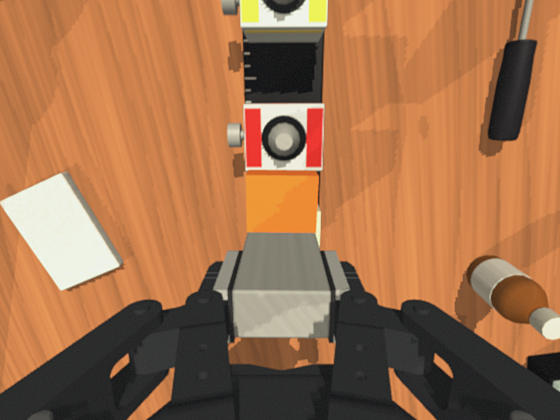

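The spacer is over the gap, wedge toward the red carriage at (284,137). Checking alignment with the stripes.

```bash
python3 - <<'E'
from h import *
s=dict(np.load('pics/s4.npz')); c=dict(np.load('pics/wrist4.npz')); W=wristW(s,c); M=R.from_rotvec(s['tcp_rot']).as_matrix()
hsv=cv2.cvtColor(c['pixels'],cv2.COLOR_RGB2HSV).astype(int);H,S,V=hsv[...,0],hsv[...,1],hsv[...,2]
m=(((H<5)|(H>175))&(S>180)&(V>120)).astype(np.uint8); m[:90]=0;m[180:]=0;m[:,:230]=0;m[:,340:]=0
k,l,st,ce=cv2.connectedComponentsWithStats(m)
for i in range(1,k):
    if st[i,4]>100:
        p=onz(c,*ce[i],.077,W); print(st[i],p.round(4),((p-s['tool_pos'])@M).round(4))
for n,(u,v),z in [('redfrontL',(245.5,170),.077),('redfrontR',(323,169.5),.077),('redbackL',(245.5,104),.077),('redbackR',(323,103),.077),('yfL',(241,26),.077),('yfR',(326,25),.077),('railR',(323.5,103),.02),('railR2',(324,36),.02)]:
    p=onz(c,u,v,z,W); print(n,p.round(4),((p-s['tool_pos'])@M).round(4))
E
```

```text
[306 109  16  57 807] [0.6052 0.0138 0.077 ] [ 0.0238 -0.0502  0.1365]
[246 110  16  56 793] [0.5598 0.0208 0.077 ] [-0.0222 -0.0498  0.1366]
redfrontL [ 0.5494 -0.0026  0.077 ] [-0.0286 -0.025   0.1366]
redfrontR [ 0.6089 -0.0119  0.077 ] [ 0.0316 -0.0253  0.1365]
redbackL [0.5588 0.0456 0.077 ] [-0.0271 -0.0741  0.1366]
redbackR [0.6151 0.0371 0.077 ] [ 0.0299 -0.0747  0.1365]
yfL [0.5656 0.0968 0.077 ] [-0.0286 -0.1257  0.1366]
yfR [0.6237 0.0879 0.077 ] [ 0.0302 -0.1262  0.1365]
railR [0.6223 0.0365 0.02  ] [ 0.0371 -0.0753  0.1935]
railR2 [0.6296 0.0905 0.02  ] [ 0.0356 -0.1298  0.1935]
```

Emit:
{"op": "move_arm", "data": {"series": "0 0 -0.004 0.01 -0.03 0 -0.5;0 0 -0.004 0.01 -0.055 0 -0.5;0 0 -0.004 0.01 -0.055 0 -0.5;0 0 -0.004 0.01 -0.055 0.1 -0.5;0 0 -0.004 0.01 -0.055 0.2 -0.5;0 0 -0.004 0.01 -0.055 0.3 -0.5;0 0 -0.004 0.01 -0.055 0.35 -0.5;0 0 -0.004 0.01 -0.055 0.38 -0.5"}}

```text
time: 10.8
tool_pos: [0.5747, -0.0281, 0.1748]
tcp_rot: [3.133, -0.238, -0.003]
wrist_force: [-0.2, 0.4, -2.9]
width: 0.41
```

```bash
python3 - <<'E'
from h import *
s=bot.read_state(); print(s['time'],s['width'],s['tool_pos'],s['tcp_rot'],s['wrist_force'])
np.savez('pics/s5.npz',**s)
c=shot('wrist','wrist5'); d=shot('top','top5'); e=shot('scene','scene5')
im=np.hstack([cv2.resize(e['pixels'][125:265,270:420],None,fx=2.6,fy=2.6),cv2.resize(d['pixels'][120:260,130:280],None,fx=2.6,fy=2.6)]); cv2.imwrite('pics/c5.png',im[:,:,::-1])
E
```

```text
10.8 0.4102121467685699 [ 0.57469057 -0.02808016  0.17480917] [ 3.13254227 -0.23826109 -0.00336339] [-0.24077034  0.38036411 -2.94664868]
```

View pics/c5.png

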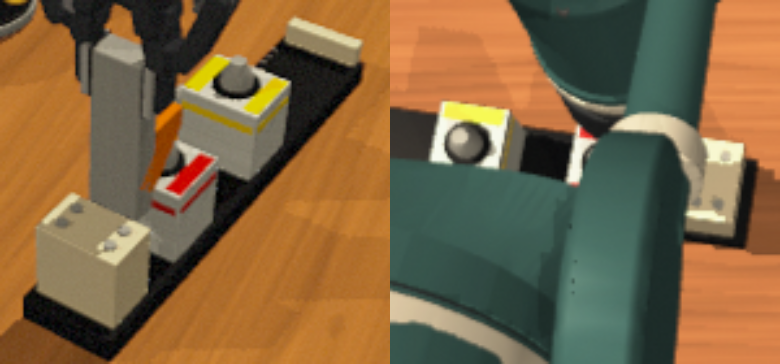

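In the scene crop the bar foot is just behind the end block, inside the gap and touching nothing. Now down 10 mm, then slide toward the block until it touches.

Emit:
{"op": "move_arm", "data": {"series": "0 0 0 0 0 0.05 -0.5;0 0 0 0 0 0.1 -0.5;0 0 0 0 0.005 0.1 -0.5;0 0 0 0 0.01 0.1 -0.5;0 0 0 0 0.015 0.1 -0.5;0 0 0 0 0.02 0.1 -0.5;0 0 0 0 0.02 0.1 -0.5;0 0 0 0 0.02 0.1 -0.5"}}

```text
time: 11.75
tool_pos: [0.5752, -0.03, 0.1664]
tcp_rot: [3.133, -0.238, 0.0]
wrist_force: [-0.1, -0.1, -4.7]
width: 0.411
```

Emit:
{"op": "move_arm", "data": {"series": "0 0 0 0 0.003 0 -0.5;0 0 0 0 0.006 0 -0.5;0 0 0 0 0.009 0 -0.5;0 0 0 0 0.012 0 -0.5;0 0 0 0 0.015 0 -0.5;0 0 0 0 0.015 0 -0.5;0 0 0 0 0.015 0 -0.5;0 0 0 0 0.015 0 -0.5"}}

```text
time: 12.55
tool_pos: [0.575, -0.0312, 0.1663]
tcp_rot: [-3.132, 0.238, -0.0]
wrist_force: [-0.7, 2.5, -3.7]
width: 0.413
```

Emit:
{"op": "move_arm", "data": {"series": "0 0 0 0 0.003 0 -0.5;0 0 0 0 0.006 0 -0.5;0 0 0 0 0.006 0 -0.5;0 0 0 0 0.006 0 -0.5;0 0 0 0 0.006 0 -0.5;0 0 0 0 0.006 0 -0.5;0 0 0 0 0.006 0 -0.5;0 0 0 0 0.006 0 -0.5"}}

```text
time: 13.35
tool_pos: [0.5749, -0.0316, 0.1663]
tcp_rot: [-3.132, 0.238, -0.0]
wrist_force: [0.7, 5.1, -3.0]
width: 0.41
```

Contact with the end block shows (Fy 2.5 → 5 N). Easing off 0.5 mm and pressing straight down.

Emit:
{"op": "move_arm", "data": {"series": "0 0 0 0 -0.005 0.03 -0.5;0 0 0 0 -0.005 0.08 -0.5;0 0 0 0 -0.005 0.13 -0.5;0 0 0 0 -0.005 0.18 -0.5;0 0 0 0 -0.005 0.23 -0.5;0 0 0 0 -0.005 0.28 -0.5;0 0 0 0 -0.005 0.33 -0.5;0 0 0 0 -0.005 0.36 -0.5"}}

```text
time: 14.15
tool_pos: [0.5765, -0.0315, 0.1314]
tcp_rot: [-3.132, 0.238, -0.006]
wrist_force: [1.4, 5.0, 1.3]
width: 0.406
```

Emit:
{"op": "move_arm", "data": {"series": "0 0 0 0 0 0.02 -0.5;0 0 0 0 0 0.03 -0.5;0 0 0 0 0 0.04 -0.5;0 0 0 0 0 0.045 -0.5;0 0 0 0 0 0.05 -0.5;0 0 0 0 0 0.055 -0.5;0 0 0 0 0 0.055 -0.5;0 0 0 0 0 0.055 -0.5"}}

```text
time: 14.95
tool_pos: [0.5759, -0.0313, 0.1253]
tcp_rot: [-3.132, 0.238, -0.003]
wrist_force: [1.6, 5.8, 0.6]
width: 0.412
```

Emit:
{"op": "move_arm", "data": {"series": "0 0 0 0 0 0.005 -0.5;0 0 0 0 0 0.01 -0.5;0 0 0 0 0 0.015 -0.5;0 0 0 0 0 0.02 -0.5;0 0 0 0 0 0.02 -0.5;0 0 0 0 0 0.02 -0.5;0 0 0 0 0 0.02 -0.5;0 0 0 0 0 0.02 -0.5"}}

```text
time: 15.75
tool_pos: [0.5759, -0.0313, 0.1242]
tcp_rot: [-3.132, 0.238, -0.003]
wrist_force: [0.0, 6.1, 6.4]
width: 0.411
```

```bash
python3 - <<'E'
from h import *
s=bot.read_state(); print(s['time'],s['width'],s['tool_pos'],s['tcp_rot'],s['wrist_force'])
np.savez('pics/s6.npz',**s)
c=shot('wrist','wrist6'); e=shot('scene','scene6')
im=np.hstack([cv2.resize(e['pixels'][125:265,270:420],None,fx=2.6,fy=2.6),cv2.resize(c['pixels'][80:360,170:390],None,fx=1.3,fy=1.3)]); cv2.imwrite('pics/c6.png',im[:,:,::-1])
E
```

```text
15.75 0.41079194898689464 [ 0.57591306 -0.03132894  0.12418641] [-3.13221407  0.23759831 -0.00318688] [0.01767977 6.07825251 6.36496609]
```

View pics/c6.png

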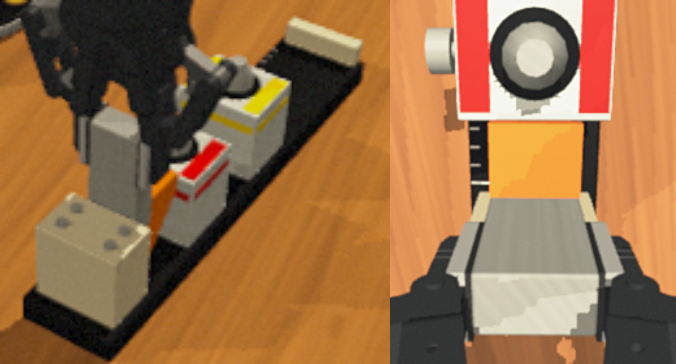

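Foot is on the rail (z 0.1242, Fz up about 10 N net), flat side pressed on the block (6 N), and the wedge's 50 mm part fills the gap. Lifting straight clear.

Emit:
{"op": "move_arm", "data": {"series": "0 0 0 0 -0.004 -0.02 -0.5;0 0 0 0 -0.004 -0.1 -0.5;0 0 0 0 -0.004 -0.25 -0.5;0 0 0 0 -0.004 -0.42 -0.5;0 0 0 0 -0.004 -0.6 -0.5;0 0 0 0 -0.004 -0.8 -0.5;0 0 0 0 -0.004 -0.95 -0.5;0 0 0 0 -0.004 -1 -0.5"}}

```text
time: 16.65
tool_pos: [0.5758, -0.0322, 0.2245]
tcp_rot: [3.131, -0.238, 0.004]
wrist_force: [0.6, -0.0, -3.5]
width: 0.41
```

```bash
python3 - <<'E'
from h import *
s=bot.read_state(); print(s['time'],s['width'],s['tool_pos'],s['tcp_rot'],s['wrist_force'])
np.savez('pics/s7.npz',**s)
c=shot('wrist','wrist7'); e=shot('scene','scene7')
im=np.hstack([cv2.resize(e['pixels'][105:245,290:420],None,fx=2.6,fy=2.6,interpolation=cv2.INTER_CUBIC),cv2.resize(c['pixels'][60:340,170:390],None,fx=1.3,fy=1.3)]); cv2.imwrite('pics/c7.png',im[:,:,::-1])
W=wristW(s,c); M=R.from_rotvec(s['tcp_rot']).as_matrix()
hsv=cv2.cvtColor(c['pixels'],cv2.COLOR_RGB2HSV).astype(int);H,S,V=hsv[...,0],hsv[...,1],hsv[...,2]
for n,m in [('r',((H<5)|(H>175))&(S>180)&(V>120)),('y',(H>25)&(H<34)&(S>130)&(V>120))]:
  m=m.astype(np.uint8); m[:,:230]=0;m[:,340:]=0;m[190:]=0
  k,l,st,ce=cv2.connectedComponentsWithStats(m)
  for i in range(1,k):
    if st[i,4]>100:
        p=onz(c,*ce[i],.077,W); print(n,st[i],p.round(4),((p-s['tool_pos'])@M).round(4))
E
```

```text
16.65 0.4099163429029335 [ 0.5758413  -0.03217833  0.22450857] [ 3.13094679 -0.23813272  0.00423898] [ 0.64782156 -0.03656494 -3.51236879]
r [243  86  16  57 784] [0.5622 0.0375 0.077 ] [-0.0245 -0.0671  0.1473]
r [302  86  17  57 792] [0.6076 0.0304 0.077 ] [ 0.0215 -0.0669  0.1475]
y [241   0  16  26 415] [0.5731 0.1062 0.077 ] [-0.0241 -0.1366  0.1473]
y [306   0  16  26 403] [0.6187 0.0993 0.077 ] [ 0.0221 -0.1367  0.1474]
```

View pics/c7.png

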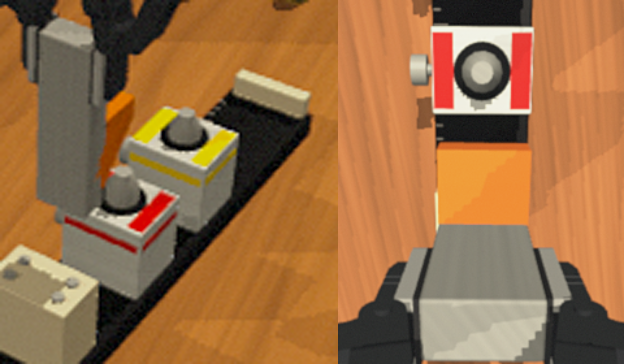

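View pics/wrist7.png

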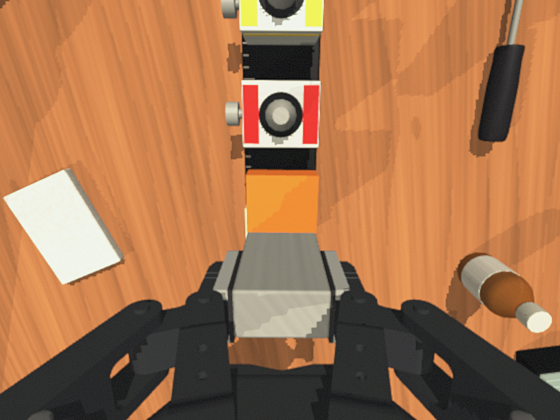

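First gap is set: the red carriage moved about 17 mm, as needed. The foot is clear of the lens tops, so I'm moving along the rail over the first carriage.

Emit:
{"op": "move_arm", "data": {"series": "0 0 0 -0.01 -0.1 0 -0.5;0 0 0 -0.01 -0.24 0 -0.5;0 0 0 -0.01 -0.4 0 -0.5;0 0 0 -0.01 -0.56 0 -0.5;0 0 0 -0.01 -0.72 0 -0.5;0 0 0 -0.01 -0.86 0 -0.5;0 0 0 -0.01 -0.96 0 -0.5;0 0 0 -0.01 -1 0 -0.5"}}

```text
time: 17.55
tool_pos: [0.5893, 0.0693, 0.2228]
tcp_rot: [-3.133, 0.236, -0.0]
wrist_force: [-0.7, -0.3, -3.7]
width: 0.409
```

Emit:
{"op": "move_arm", "data": {"series": "0 0 0 0 -0.02 0 -0.5;0 0 0 0 -0.04 0 -0.5;0 0 0 0 -0.04 0 -0.5;0 0 0 0 -0.04 0 -0.5;0 0 0 0 -0.04 0 -0.5;0 0 0 0 -0.04 0 -0.5;0 0 0 0 -0.04 0 -0.5;0 0 0 0 -0.04 0 -0.5"}}

```text
time: 18.35
tool_pos: [0.5897, 0.0717, 0.2228]
tcp_rot: [-3.133, 0.238, -0.0]
wrist_force: [-0.4, -0.2, -3.6]
width: 0.405
```

```bash
python3 - <<'E'
from h import *
s=bot.read_state(); print(s['time'],s['width'],s['tool_pos'],s['tcp_rot'],s['wrist_force'])
s6=dict(np.load('pics/s6.npz')); M=R.from_rotvec(s['tcp_rot']).as_matrix(); print('from set pose, tool axes',((s['tool_pos']-s6['tool_pos'])@M).round(4))
np.savez('pics/s8.npz',**s)
c=shot('wrist','wrist8'); e=shot('scene','scene8')
im=np.hstack([cv2.resize(e['pixels'][105:245,290:420],None,fx=2.6,fy=2.6,interpolation=cv2.INTER_CUBIC),cv2.resize(c['pixels'][60:340,170:390],None,fx=1.3,fy=1.3)]); cv2.imwrite('pics/c8.png',im[:,:,::-1])
W=wristW(s,c)
hsv=cv2.cvtColor(c['pixels'],cv2.COLOR_RGB2HSV).astype(int);H,S,V=hsv[...,0],hsv[...,1],hsv[...,2]
for n,m in [('y',(H>25)&(H<34)&(S>130)&(V>120))]:
  m=m.astype(np.uint8); m[:,:230]=0;m[:,340:]=0;m[190:]=0
  k,l,st,ce=cv2.connectedComponentsWithStats(m)
  for i in range(1,k):
    if st[i,4]>100:
        p=onz(c,*ce[i],.077,W); print(n,st[i],p.round(4),((p-s['tool_pos'])@M).round(4))
E
```

```text
18.35 0.4046145499220874 [0.58973531 0.07167849 0.22279771] [-3.13251717e+00  2.38355814e-01 -3.92433684e-05] [-0.43038116 -0.18121192 -3.62047403]
from set pose, tool axes [-0.0019 -0.1039 -0.0986]
y [248 115  16  55 774] [0.5753 0.1202 0.077 ] [-0.0216 -0.0457  0.1458]
y [305 115  17  56 805] [0.6207 0.1128 0.077 ] [ 0.0244 -0.0453  0.1458]
```

View pics/c8.png

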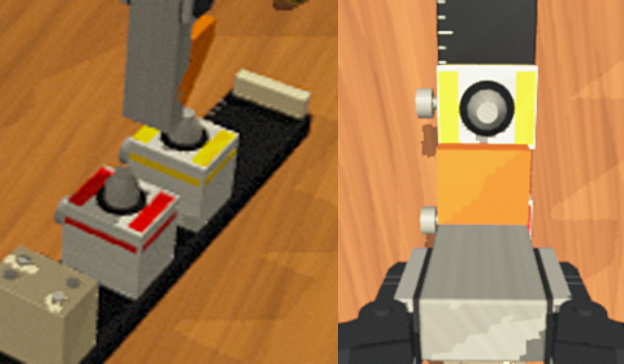

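Over the second gap, bar clear of both carriages by dead reckoning (3.9 mm to red, ~10 mm to yellow). Lowering to just inside the gap.

Emit:
{"op": "move_arm", "data": {"series": "0 0 0 0.01 0 0.06 -0.5;0 0 0 0.01 0 0.14 -0.5;0 0 0 0.01 0 0.24 -0.5;0 0 0 0.01 0 0.34 -0.5;0 0 0 0.01 0 0.43 -0.5;0 0 0 0.01 0 0.51 -0.5;0 0 0 0.01 0 0.56 -0.5;0 0 0 0.01 0 0.56 -0.5"}}

```text
time: 19.25
tool_pos: [0.59, 0.0716, 0.1655]
tcp_rot: [3.132, -0.238, -0.003]
wrist_force: [0.4, -0.3, -4.5]
width: 0.41
```

```bash
python3 - <<'E'
from h import *
s=bot.read_state(); print(s['time'],s['tool_pos'],s['tcp_rot'],s['wrist_force'])
s6=dict(np.load('pics/s6.npz')); M=R.from_rotvec(s['tcp_rot']).as_matrix(); print('from set pose, tool axes',((s['tool_pos']-s6['tool_pos'])@M).round(4))
e=shot('scene','scene9')
cv2.imwrite('pics/c9.png',cv2.resize(e['pixels'][105:245,290:420],None,fx=4,fy=4,interpolation=cv2.INTER_CUBIC)[:,:,::-1])
E
```

```text
19.25 [0.59002233 0.07156178 0.16551719] [ 3.13223171 -0.23798447 -0.00316433] [ 0.39388604 -0.2581883  -4.45742701]
from set pose, tool axes [-0.0017 -0.1038 -0.0414]
```

View pics/c9.png

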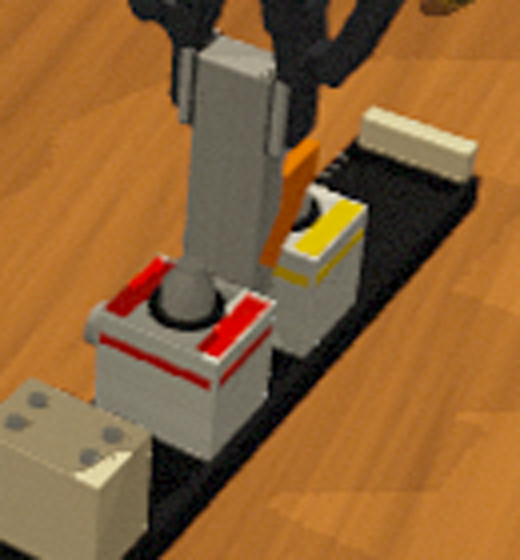

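Emit:
{"op": "move_arm", "data": {"series": "0 0 0 0 0.006 0 -0.5;0 0 0 0 0.012 0 -0.5;0 0 0 0 0.018 0 -0.5;0 0 0 0 0.024 0 -0.5;0 0 0 0 0.028 0 -0.5;0 0 0 0 0.031 0 -0.5;0 0 0 0 0.031 0 -0.5;0 0 0 0 0.031 0 -0.5"}}

```text
time: 20.1
tool_pos: [0.5902, 0.0686, 0.1668]
tcp_rot: [-3.133, 0.238, 0.0]
wrist_force: [1.4, -0.2, -4.1]
width: 0.407
```

```bash
python3 - <<'E'
from h import *
s=bot.read_state(); print(s['time'],s['tool_pos'],s['tcp_rot'],s['wrist_force'])
s6=dict(np.load('pics/s6.npz')); M=R.from_rotvec(s['tcp_rot']).as_matrix(); print('from set pose, tool axes',((s['tool_pos']-s6['tool_pos'])@M).round(4))
E
```

```text
20.1 [0.59021735 0.06859945 0.16676296] [-3.13252997e+00  2.37922384e-01  5.72839903e-05] [ 1.37656099 -0.18104374 -4.1369592 ]
from set pose, tool axes [-0.001  -0.1009 -0.0426]
```

Emit:
{"op": "move_arm", "data": {"series": "0 0 0 0 0.003 0.03 -0.5;0 0 0 0 0.003 0.08 -0.5;0 0 0 0 0.003 0.13 -0.5;0 0 0 0 0.003 0.18 -0.5;0 0 0 0 0.003 0.23 -0.5;0 0 0 0 0.003 0.28 -0.5;0 0 0 0 0.003 0.33 -0.5;0 0 0 0 0.003 0.36 -0.5"}}

```text
time: 20.9
tool_pos: [0.5898, 0.0684, 0.1298]
tcp_rot: [-3.132, 0.238, 0.001]
wrist_force: [-0.3, 0.4, -4.3]
width: 0.409
```

Emit:
{"op": "move_arm", "data": {"series": "0 0 0 0 0 0.02 -0.5;0 0 0 0 0 0.03 -0.5;0 0 0 0 0 0.04 -0.5;0 0 0 0 0 0.045 -0.5;0 0 0 0 0 0.05 -0.5;0 0 0 0 0 0.055 -0.5;0 0 0 0 0 0.055 -0.5;0 0 0 0 0 0.055 -0.5"}}

```text
time: 21.7
tool_pos: [0.5903, 0.0683, 0.1254]
tcp_rot: [-3.133, 0.238, -0.0]
wrist_force: [0.2, -0.8, -4.1]
width: 0.41
```

```bash
python3 - <<'E'
from h import *
s=bot.read_state(); print(s['time'],s['tool_pos'],s['tcp_rot'],s['wrist_force'])
s6=dict(np.load('pics/s6.npz')); M=R.from_rotvec(s['tcp_rot']).as_matrix(); print('from set pose, tool axes',((s['tool_pos']-s6['tool_pos'])@M).round(4))
E
```

```text
21.7 [0.59025892 0.06827556 0.12539429] [-3.13253058e+00  2.37990107e-01 -2.79139339e-04] [ 0.23044734 -0.79707196 -4.05291979]
from set pose, tool axes [-0.0009 -0.1006 -0.0012]
```

Emit:
{"op": "move_arm", "data": {"series": "0 0 0 0 0 0.005 -0.5;0 0 0 0 0 0.01 -0.5;0 0 0 0 0 0.015 -0.5;0 0 0 0 0 0.02 -0.5;0 0 0 0 0 0.02 -0.5;0 0 0 0 0 0.02 -0.5;0 0 0 0 0 0.02 -0.5;0 0 0 0 0 0.02 -0.5"}}

```text
time: 22.5
tool_pos: [0.5903, 0.0683, 0.1242]
tcp_rot: [-3.132, 0.238, -0.001]
wrist_force: [-3.1, 0.1, 5.9]
width: 0.405
```

```bash
python3 - <<'E'
from h import *
s=bot.read_state(); print(s['time'],s['tool_pos'],s['tcp_rot'],s['wrist_force'])
e=shot('scene','scene10')
cv2.imwrite('pics/c10.png',cv2.resize(e['pixels'][105:245,290:420],None,fx=4,fy=4,interpolation=cv2.INTER_CUBIC)[:,:,::-1])
c=shot('wrist','wrist10')
E
```

```text
22.5 [0.5903178  0.06831858 0.12421666] [-3.13247973e+00  2.37940059e-01 -5.19889820e-04] [-3.11030251  0.10629733  5.91295936]
```

View pics/c10.png

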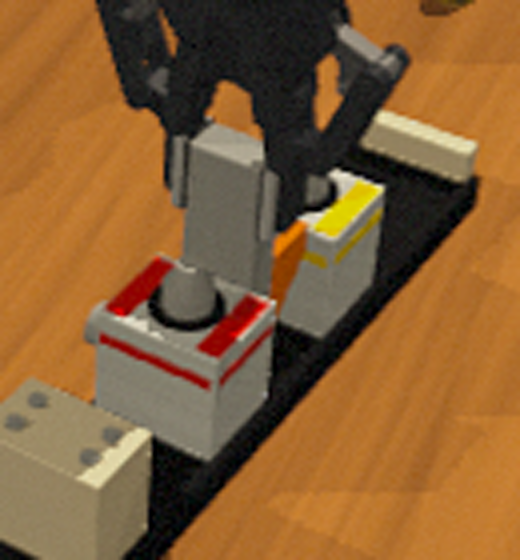

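View pics/wrist10.png

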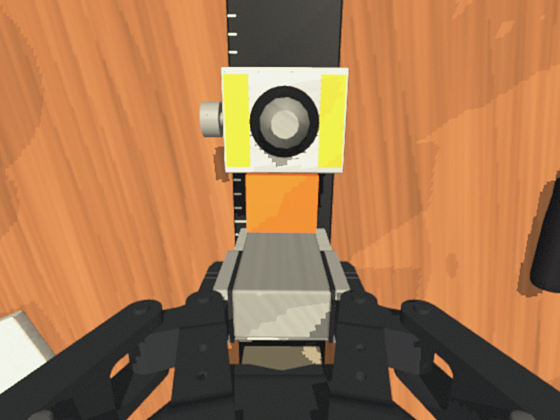

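Foot on the rail with the flat side at the red carriage and the wedge filling the gap to the yellow one. Easing the press and releasing.

Emit:
{"op": "move_arm", "data": {"series": "0 0 0 0 0 -0.01 -0.5;0 0 0 0 0 -0.013 -0.5;0 0 0 0 0 -0.013 -0.1;0 0 0 0 0 -0.013 0.1;0 0 0 0 0 -0.013 0.3;0 0 0 0 0 -0.013 0.5;0 0 0 0 0 -0.013 0.6;0 0 0 0 0 -0.013 0.6"}}

```text
time: 23.4
tool_pos: [0.5903, 0.0683, 0.1246]
tcp_rot: [-3.133, 0.238, -0.0]
wrist_force: [1.0, 1.1, 0.5]
width: 0.798
```

Emit:
{"op": "move_arm", "data": {"series": "0 0 0 0 0 -0.05 0.6;0 0 0 0 0 -0.15 0.6;0 0 0 0 0 -0.3 0.6;0 0 0 0 0 -0.45 0.6;0 0 0 0 0 -0.6 0.6;0 0 0 0 0 -0.75 0.6;0 0 0 0 0 -0.9 0.6;0 0 0 0 0 -1 0.6"}}

```text
time: 24.2
tool_pos: [0.5909, 0.0683, 0.2269]
tcp_rot: [-3.132, 0.238, -0.004]
wrist_force: [0.1, -0.3, -0.2]
width: 0.8
```

```bash
python3 - <<'E'
from h import *
s=bot.read_state(); print(s['time'],s['tool_pos'],s['tcp_rot'],s['wrist_force'])
np.savez('pics/s11.npz',**s)
c=shot('wrist','wrist11');e=shot('scene','scene11');
cv2.imwrite('pics/c11.png',cv2.resize(e['pixels'][105:265,270:420],None,fx=3.7,fy=3.7,interpolation=cv2.INTER_CUBIC)[:,:,::-1])
E
```

```text
24.2 [0.5908774  0.06833808 0.22690227] [-3.13225144  0.23785935 -0.00363921] [ 0.08947066 -0.25256599 -0.21180932]
```

View pics/c11.png

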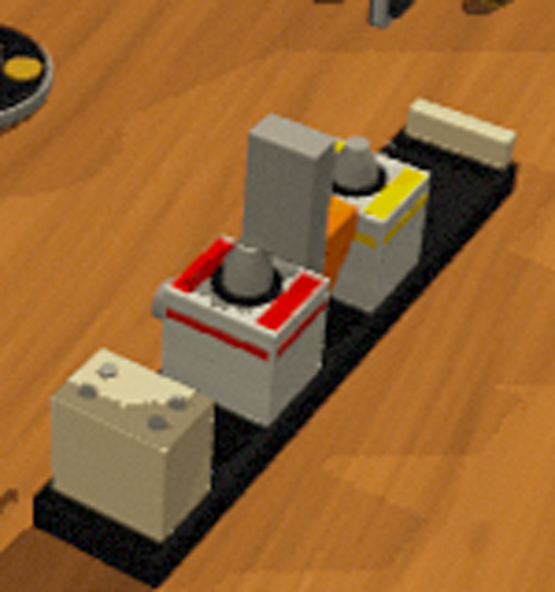

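View pics/wrist11.png

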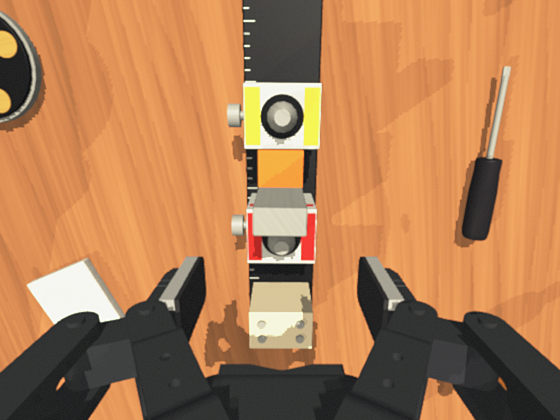

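The spacer stands free and upright between the carriages (bar top at (281,215)), robot clear. Measuring the gaps from this view: end block edge ~row 311, red near edge ~263, yellow near edge ~149.

```bash
python3 - <<'E'
from h import *
s=dict(np.load('pics/s11.npz')); c=dict(np.load('pics/wrist11.npz')); W=wristW(s,c); M=R.from_rotvec(s['tcp_rot']).as_matrix()
g=cv2.cvtColor(c['pixels'],cv2.COLOR_RGB2GRAY).astype(float)
for a,b in [(254,262),(302,310)]:
    pr=g[:,a:b].mean(1); d=np.gradient(pr); print([(i,round(d[i],0)) for i in range(70,360) if abs(d[i])>14])
def ty(v): return ((onz(c,282,v,.077,W)-s['tool_pos'])@M)[1]
for v in (83,149,263,311,348): print(v,round(ty(v)*1000,1))
im=cv2.resize(c['pixels'][130:355,235:330],None,fx=2.6,fy=2.6,interpolation=cv2.INTER_CUBIC); cv2.imwrite('pics/c12.png',im[:,:,::-1])
E
```

```text
[(80, np.float64(26.0)), (81, np.float64(61.0)), (82, np.float64(67.0)), (83, np.float64(28.0)), (148, np.float64(-67.0)), (149, np.float64(-57.0)), (186, np.float64(28.0)), (187, np.float64(18.0)), (188, np.float64(-28.0)), (189, np.float64(-30.0)), (192, np.float64(22.0)), (193, np.float64(20.0)), (206, np.float64(16.0)), (207, np.float64(34.0)), (208, np.float64(20.0)), (234, np.float64(-24.0)), (235, np.float64(-53.0)), (236, np.float64(-45.0)), (258, np.float64(16.0)), (259, np.float64(57.0)), (260, np.float64(60.0)), (262, np.float64(-66.0)), (263, np.float64(-102.0)), (264, np.float64(-50.0)), (276, np.float64(52.0)), (277, np.float64(37.0)), (278, np.float64(-43.0)), (279, np.float64(-53.0)), (281, np.float64(71.0)), (282, np.float64(74.0)), (283, np.float64(16.0)), (311, np.float64(22.0)), (312, np.float64(22.0)), (335, np.float64(-31.0)), (336, np.float64(-33.0)), (347, np.float64(-20.0)), (348, np.float64(-36.0)), (349, np.float64(-20.0))]
[(81, np.float64(25.0)), (82, np.float64(90.0)), (83, np.float64(70.0)), (148, np.float64(-70.0)), (149, np.float64(-84.0)), (150, np.float64(-22.0)), (192, np.float64(48.0)), (193, np.float64(56.0)), (203, np.float64(-15.0)), (204, np.float64(-17.0)), (206, np.float64(18.0)), (207, np.float64(19.0)), (208, np.float64(28.0)), (209, np.float64(16.0)), (213, np.float64(-18.0)), (235, np.float64(-17.0)), (236, np.float64(-22.0)), (259, np.float64(48.0)), (260, np.float64(65.0)), (261, np.float64(23.0)), (262, np.float64(-39.0)), (263, np.float64(-98.0)), (264, np.float64(-74.0)), (281, np.float64(44.0)), (282, np.float64(62.0)), (283, np.float64(29.0)), (296, np.float64(-24.0)), (311, np.float64(18.0)), (312, np.float64(33.0)), (313, np.float64(22.0)), (347, np.float64(-16.0)), (348, np.float64(-48.0)), (349, np.float64(-34.0))]
83 -89.4
149 -39.6
263 60.9
311 109.9
348 150.9
```

View pics/c12.png

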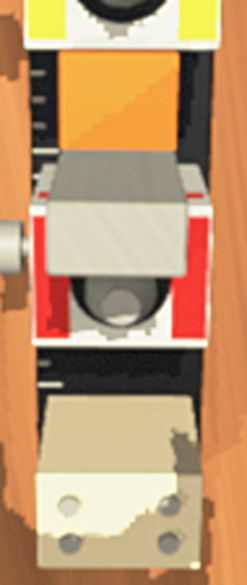

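```bash
python3 - <<'E'
from h import *
s=dict(np.load('pics/s11.npz')); c=dict(np.load('pics/wrist11.npz')); W=wristW(s,c); M=R.from_rotvec(s['tcp_rot']).as_matrix()
def ty(v,z=.077): return round(((onz(c,282,v,z,W)-s['tool_pos'])@M)[1]*1000,2)
print('yel',ty(82.3),ty(148.8),'red',ty(192.6),ty(263.3),'end',ty(312),ty(348.2))
print('bar top',ty(207.6,.14),ty(235.6,.14),'wedge front/back',ty(149,.082),ty(187.5,.082))
e=shot('top','top12')
np.savez('pics/s12.npz',**bot.read_state())
E
```

```text
yel -89.94 -39.74 red -3.5 61.23 end 111.0 151.16
bar top -9.44 10.0 wedge front/back -40.18 -9.05
```

```bash
python3 - <<'E'
from h import *
s=dict(np.load('pics/s11.npz')); c=dict(np.load('pics/wrist11.npz')); W=wristW(s,c); M=R.from_rotvec(s['tcp_rot']).as_matrix()
def ty(u,v,z=.077): return round(((onz(c,u,v,z,W)-s['tool_pos'])@M)[1]*1000,2)
g=cv2.cvtColor(c['pixels'],cv2.COLOR_RGB2GRAY).astype(float)
for a,b in [(249,252),(310,313)]:
    pr=g[190:280,a:b].mean(1); d=np.gradient(pr); print([(i+190,round(d[i])) for i in range(90) if abs(d[i])>12])
im=cv2.resize(c['pixels'][185:240,240:325],None,fx=8,fy=8,interpolation=cv2.INTER_CUBIC); cv2.imwrite('pics/c13.png',im[:,:,::-1])
for v in (204,206,207,208): print(v,ty(250,v),ty(312,v))
E
```

```text
[(192, 12), (193, 16), (194, 12), (195, 26), (196, 51), (197, 30), (198, -15), (203, -29), (204, -20), (205, 18), (206, 26), (208, 24), (209, 30), (212, -46), (213, -60), (214, -23), (259, 55), (260, 61), (262, -68), (263, -100), (264, -44), (267, 18), (268, 36), (270, -34), (271, -31), (275, 14), (276, 70), (277, 50), (278, -55), (279, -102)]
[(192, 20), (193, 37), (194, 30), (195, 14), (197, 15), (203, -31), (204, -37), (205, 16), (206, 44), (207, 13), (208, 21), (209, 27), (212, -33), (213, -62), (214, -37), (259, 43), (260, 65), (261, 28), (262, -34), (263, -97), (264, -74)]
204 6.35 6.44
206 8.1 8.19
207 8.98 9.07
208 9.86 9.96
```

View pics/c13.png

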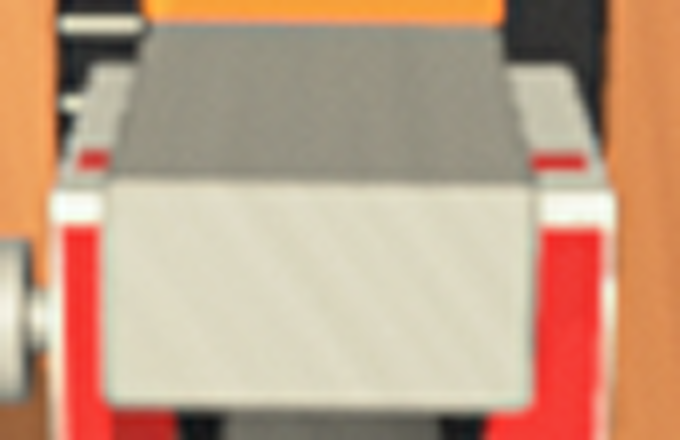

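```bash
python3 - <<'E'
from h import *
s=bot.read_state(); print(s['time'],s['wrist_force']); print(bot.finish_job())
E
```

```text
24.35 [ 0.37844919  0.06222025 -0.54730173]
the job is handed in; nothing more can be done
None
```

Both carriages are set at about 50 mm, and the orange-wedged spacer stands upright in the second gap, released. I handed the job in at 24.35 s.

**First gap:** I gripped the bar 101 mm above its foot. I slid its flat side onto the end block until I felt contact (2.5 to 5 N), then pressed it down to the rail. The red carriage moved about 17 mm along the rail. I then lifted the spacer clear.

**Second gap:** I placed the spacer about 100.6 mm further along the rail by dead reckoning, because feeling for contact could have shifted the red carriage. I pressed it down to the rail again and the wedge moved the yellow carriage. Then I let go and raised the gripper about 100 mm.

**Last checks, from the wrist camera:**

| Check | Result |
|---|---|
| First gap | about 49.8 mm |
| Second gap | 50.3 to 50.9 mm, depending on which red-carriage edge I measure from |
| Spacer | upright, wedge towards the yellow carriage |
| Robot | touching nothing, wrist force under 1 N |

The second-gap readings disagree by about 0.6 mm. The spacer's flat side may stand a few tenths of a millimetre off the red carriage. I left it, since the wedge cannot close a gap again. The highest wrist force I read was under 10 N.

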